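# Reverse the row of grinding points

### The job

Move the four taper-shank grinding points from their coloured holders on the wooden rail into the tapered sockets of the black rack, so that the row stands in the reverse order, seen from the robot: the point from the left end of the rail goes into the socket at the right end of the rack, the second from the left into the second from the right, and so on. Seat every point upright and fully home, collar down on the socket's rim, and never let one tip over on the way.

Things in the scene. Friction and masses are not known exactly. Their poses are not given: they have to be found in the camera images.
- point_red: Loose round red grinding point, rigid, 0.09-0.18 kg, upright in its holder. Origin: centre of its bottom tip, z up its axis. From the tip up: steel taper shank 0-40 mm (radius 5 mm growing to 14), steel collar 40-46 mm (radius 18), red cylindrical head 46-88 mm (diameter 26), the part to grip. At the start it hangs by its collar in the holder of its colour, tip 20 mm above the table.
- point_yellow: Loose round yellow grinding point, rigid, 0.09-0.18 kg, upright in its holder. Origin: centre of its bottom tip, z up its axis. From the tip up: steel taper shank 0-40 mm (radius 5 mm growing to 14), steel collar 40-46 mm (radius 18), yellow cylindrical head 46-88 mm (diameter 26), the part to grip. At the start it hangs by its collar in the holder of its colour, tip 20 mm above the table.
- point_green: Loose round green grinding point, rigid, 0.09-0.18 kg, upright in its holder. Origin: centre of its bottom tip, z up its axis. From the tip up: steel taper shank 0-40 mm (radius 5 mm growing to 14), steel collar 40-46 mm (radius 18), green cylindrical head 46-88 mm (diameter 26), the part to grip. At the start it hangs by its collar in the holder of its colour, tip 20 mm above the table.
- point_white: Loose round off-white grinding point, rigid, 0.09-0.18 kg, upright in its holder. Origin: centre of its bottom tip, z up its axis. From the tip up: steel taper shank 0-40 mm (radius 5 mm growing to 14), steel collar 40-46 mm (radius 18), off-white cylindrical head 46-88 mm (diameter 26), the part to grip. At the start it hangs by its collar in the holder of its colour, tip 20 mm above the table.
- holder_red: Fixed red round cup on the wooden rail, outer diameter 48 mm, straight bore 31 mm, rim 60 mm above the table; the red point starts in it. Origin: centre of its underside, 12 mm above the table; z up. It stays put, so the row of holders goes on showing the order the points began in; that order differs at every start.
- holder_yellow: Fixed yellow round cup on the wooden rail, outer diameter 48 mm, straight bore 31 mm, rim 60 mm above the table; the yellow point starts in it. Origin: centre of its underside, 12 mm above the table; z up. It stays put, so the row of holders goes on showing the order the points began in; that order differs at every start.
- holder_green: Fixed green round cup on the wooden rail, outer diameter 48 mm, straight bore 31 mm, rim 60 mm above the table; the green point starts in it. Origin: centre of its underside, 12 mm above the table; z up. It stays put, so the row of holders goes on showing the order the points began in; that order differs at every start.
- holder_white: Fixed off-white round cup on the wooden rail, outer diameter 48 mm, straight bore 31 mm, rim 60 mm above the table; the off-white point starts in it. Origin: centre of its underside, 12 mm above the table; z up. It stays put, so the row of holders goes on showing the order the points began in; that order differs at every start.
- rail: Fixed wooden rail, 75 x 285 x 12 mm, carrying the four holders in one row at y = +105, +35, -35 and -105 mm (x = 0). Origin: centre of its underside, at table height; z up, y along the row towards the left end as the robot sees it (turned at most 20 degrees). It lies left or right of the black rack.
- rack: Fixed black rack, 75 x 285 x 14 mm plate with four alike upright tapered steel sockets, axes at y = +105, +35, -35, -105 mm (x = 0). Origin and axes as for the rail: +y is the left end as the robot sees it, turned at most 20 degrees. Socket mouth 60 mm above the table, bore 31 mm narrowing to 13 mm 40 mm down, 1.5 mm play. A seated point has its collar on the rim, tip 20 mm above the table.
Things that resemble listed ones, but are neither listed nor needed, are in the scene too. What is shaped like the point_white but purple is not meant. Leave any purple look-alike of the point_green alone.

How it is judged:
By the outcome, as a careful person would: the job done as asked, in the order asked, and still so for the second after the job is handed in, with the robot touching nothing.
It also fails if it takes over 102 s, if anything falls off the work surface, if the arm or the gripper's body presses on something with over 40 N, if the wrist force passes 120 N, or if a joint passes its speed limit or range.

### The arm

A 7-joint arm with a two-finger parallel gripper is mounted at the origin on the work surface. World frame = base frame: x ahead of the robot, y to its left, z up, the work surface at z = 0. Lengths are in m, angles in degrees, forces in N, time in s.
With the tool pointing down it reaches from about 0.425 to 0.875 m from the base axis. Payload 4.7 kg.
Tool frame: the origin (TCP) lies midway between the tips of the shut fingers; the grasp point (between the pads) lies 19 mm behind it; z points along the fingers, y is the line along which they close (so a half turn about z gives the same grasp; the last joint's range is limited). The gripper opens to 87 mm and grips with 3 to 60 N. Pads are 19 mm wide; open, the fingers measure 117 mm over their backs; the gripper's body (75 mm by 190 mm) begins 51 mm behind the grasp point.
Start: joints at [71.969, 18.392, -4.016, 83.108, 1.295, 78.541, -3.26], TCP at [0.21, -0.615, 0.185] pointing down, gripper open.
Joint ranges: [-163.93, 163.93], [-17.29, 119.83], [-79.2, 71.16], [3.27, 140.29], [-89.18, 269.18], [5.43, 117.66], [-154.24, 154.24]. Speed limits (degrees/s): [147.25, 147.25, 180, 180, 180, 180, 180].

### API

Orientations are given as a 3x3 rotation matrix whose columns are the frame's x, y, z axes.
In Python, from workcell import manip, snapshot, job, nets gives the robot as it stands.
- The arm moves only by the tool arm_command, never from a script. Its arguments are lists of equal length, an entry for each row: "slide": the shift along the tool's x, y, z normalised to -1 to 1, where 1 is 0.2 m, a list of three; "turn": the turn about the tool's z normalised to -1 to 1, where 1 is 90 degrees; "jaw": the gripper's target within -1 to 1 (shut at 1, half-way at 0, fully open at -1). In form: {"slide": [[dx, dy, dz], ...], "turn": [turn, ...], "jaw": [jaw, ...]}. A call has 1 to 8 rows; each row shifts and turns the commanded pose from where the row before left it, along the tool's axes as they then stand; what a row does not reach is not made up. A row lasts 1/12 s, in which the tool goes at most 41.7 mm and 7.16 degrees, less where a joint would pass 70% of its speed; a pose out of reach is approached as far as the arm can. A call with a number of a shift or a turn outside -1 to 1 is refused whole. A call with a gripper value outside its range is refused whole. The fingers move at their own pace and stop on an object; "grip_force" is the grip in N (left out, the last holds). Time passes only in rows, so rows that do not move let the fingers close. It gives the time, the measured TCP pose, the force, the opening and the grip force at its end, in the units of the state.
- manip.get_obs(): the state, without advancing time (a new reading comes with each control period).
- snapshot(name): name is "scene" or "top" or "wrist"; returns a dict with "pixels" (384x512x3 uint8, red, green, blue), "fx", "fy", "cx", "cy" (pixels), "R" (3x3) and "t" (3): a world point X has camera coordinates R X + t. Camera axes: x right, y down, z forward; pixel columns grow to the right and rows downward; lengths in m; the calibration is good to about 2 mm. The wrist camera is an equidistant fisheye: a pixel r from the principal point sees the ray r / f radians off the axis. A picture is of the moment at which its call begins. There is no depth.
- job.close_job(): hands the job in; it is judged then, once.
Trained networks look in the newest picture that a camera, given by its name, has taken for a name from the list of things; names that differ only in an ending like _2 or _b are one class to them, and where a whole thing is asked for, a point or a joint stands for the part that bears it (a point fixed in the world has none). Each returns a list of dicts, best first, with "conf" (0 to 1); they miss things now and then, are a little off and sometimes report something else, mostly with a low value. They report only what shows in the picture. A call takes as long as a camera call. They do not tell look-alikes from the thing itself.
- nets.boxes_of(camera, name): "centre" ([column, row] in pixels, amid what is visible of it).
The state is a dict: "time_s": time; "joint_pos": joint angles; "qd": joint speeds; "effort": joint torques, N m; "tool_pos": TCP position; "orientation": TCP orientation; "contact_force": force on the tool from outside, world axes, zero at the start; "wrist_torque": the same for the moment, N m; "width": finger opening in m; "grip_force": force on a finger pad.
Only numpy, scipy, OpenCV 4.12 (cv2) and the standard library are available. Lean on these libraries where they do the work, as an engineer would, in place of code of your own. Each camera call takes 0.05 s, during which the arm holds its last target. There are 200 camera calls.

## Working session

There is one attempt and no reset: what is moved stays moved. The work goes in short steps, Python scripts to look and compute and a tool call to move; the robot and the scene stay as the last step left them, time stands still between calls to the robot, and variables do not carry over. Pictures are saved under pics/ and viewed, at most 14 in all, crops included, and the job is handed in when it is done.

Besides the shell and the picture viewer there is one more tool, called after "Request:" by a JSON object that holds its "op" and its "data". arm_command: Moves the arm, as the interface text tells. Its arguments: {"type":"object","properties":{"slide":{"type":"array"},"turn":{"type":"array"},"jaw":{"type":"array"},"grip_force":{"type":"number"}},"required":["slide","turn","jaw"]}

```bash
mkdir -p pics
cat > h.py <<'E'
import numpy as np,cv2
from workcell import manip,snapshot,job,nets
def save(n,f):
    s=snapshot(n);cv2.imwrite('pics/'+f,s['pixels'][:,:,::-1]);return s
def ray(s,p,z):
    R=np.array(s['R']);t=np.array(s['t']);d=np.array([(p[0]-s['cx'])/s['fx'],(p[1]-s['cy'])/s['fy'],1.])
    C=-R.T@t;w=R.T@d;return C+w*(z-C[2])/w[2]
def proj(s,X):
    c=np.array(s['R'])@np.array(X)+np.array(s['t']);return np.array([s['fx']*c[0]/c[2]+s['cx'],s['fy']*c[1]/c[2]+s['cy']])
E
python3 - <<'E'
from h import *
a=save('scene','a.png');b=save('top','b.png')
o=manip.get_obs();print(o['time_s'],o['tool_pos'],o['orientation'],o['width'])
for n,s in(('top',b),('scene',a)):
    print(n,'C',-np.array(s['R']).T@s['t'])
    for k in['point_red','point_yellow','point_green','point_white','holder_red','holder_yellow','holder_green','holder_white','rail','rack']:
        z=dict(p=.085,h=.04,r=.006)[k[0]]
        print(k,[(np.round(d['centre']),round(d['conf'],2),np.round(ray(s,d['centre'],z)[:2],3)) for d in nets.boxes_of(n,k)[:3]])
E
```

```text
0.1 [ 0.20967414 -0.61465147  0.18415918] [[ 9.46401016e-01  3.22993298e-01 -6.67998724e-04]
 [ 3.22993969e-01 -9.46399654e-01  1.60985602e-03]
 [-1.12221057e-04 -1.73932893e-03 -9.99998481e-01]] 0.08675523786592644
top C [ 0.49044209 -0.00837983  0.97639554]
point_red [(array([158., 210.]), 0.63, array([0.569, 0.202]))]
point_yellow [(array([184., 200.]), 0.59, array([0.59 , 0.142]))]
point_green [(array([214., 198.]), 0.76, array([0.594, 0.073])), (array([198., 149.]), 0.72, array([0.71 , 0.108]))]
point_white [(array([125., 219.]), 0.74, array([0.551, 0.277])), (array([130., 263.]), 0.52, array([0.452, 0.265]))]
holder_red [(array([163., 214.]), 0.69, array([0.564, 0.2  ]))]
holder_yellow [(array([185., 200.]), 0.42, array([0.596, 0.147]))]
holder_green [(array([219., 202.]), 0.44, array([0.589, 0.063]))]
holder_white [(array([136., 219.]), 0.56, array([0.553, 0.265]))]
rail [(array([174., 211.]), 0.97, array([0.574, 0.178]))]
rack [(array([331., 219.]), 0.57, array([ 0.541, -0.213])), (array([157., 212.]), 0.55, array([0.572, 0.221])), (array([175., 209.]), 0.21, array([0.578, 0.
[... 199 characters left out ...]
3.]), 0.81, array([0.598, 0.131]))]
point_green [(array([340., 206.]), 0.8, array([0.731, 0.106])), (array([288., 174.]), 0.64, array([0.598, 0.075]))]
point_white [(array([313., 114.]), 0.81, array([0.469, 0.252])), (array([345., 134.]), 0.56, array([0.569, 0.269]))]
holder_red [(array([324., 160.]), 0.87, array([0.58 , 0.202])), (array([305., 175.]), 0.2, array([0.591, 0.133]))]
holder_yellow [(array([303., 175.]), 0.83, array([0.589, 0.127]))]
holder_green [(array([287., 191.]), 0.65, array([0.606, 0.067]))]
holder_white [(array([342., 146.]), 0.74, array([0.567, 0.271]))]
rail [(array([315., 184.]), 0.78, array([0.605, 0.155]))]
rack [(array([159., 234.]), 0.68, array([ 0.528, -0.219]))]
```

Run:
```python
import cv2
b=cv2.imread('pics/b.png')[120:320,90:410]
cv2.imwrite('pics/b2.png',cv2.resize(b,(800,500),interpolation=cv2.INTER_CUBIC))
a=cv2.imread('pics/a.png')[80:330,80:400]
cv2.imwrite('pics/a2.png',cv2.resize(a,(768,600),interpolation=cv2.INTER_CUBIC))
```

```text
(no output)
```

View pics/b2.png

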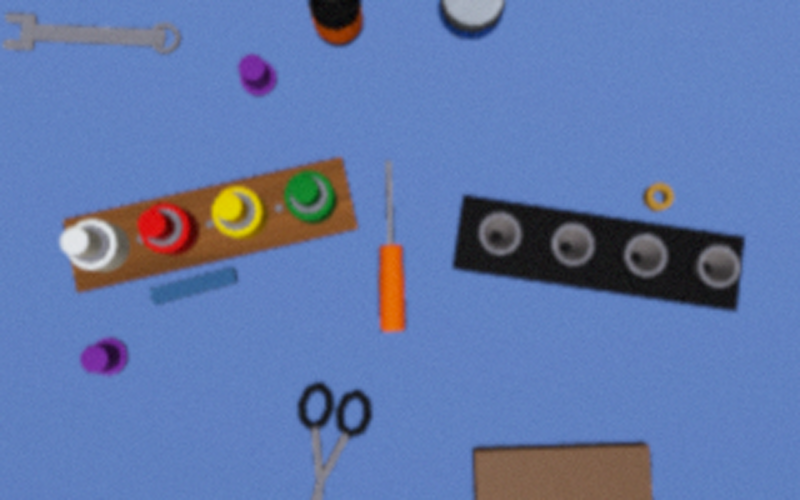

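View pics/a2.png

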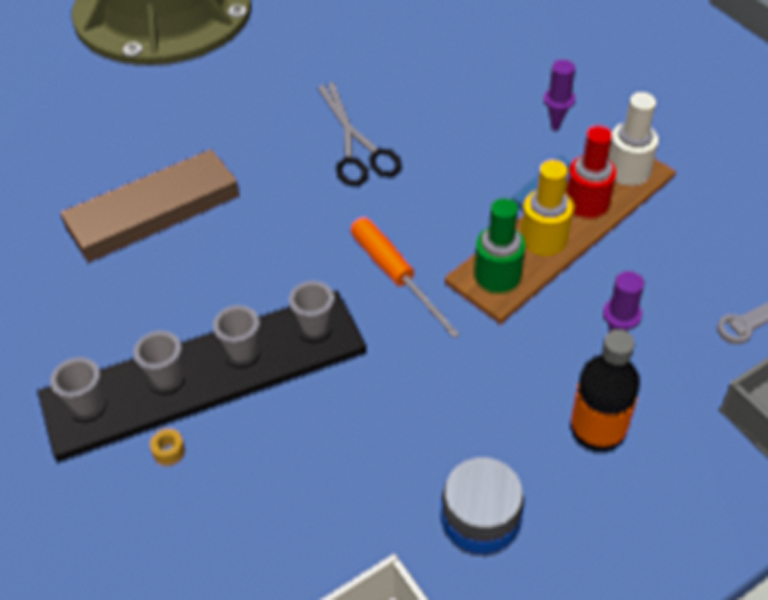

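The order along the rail from the left is white, red, yellow, green (top crop (75,243), (155,228), (232,210), (308,188)). The sockets are at (500,233), (573,243), (646,254) and (718,266).

The possible mix-ups are the two purple look-alikes at (257,75) and (105,357). Both stand off the rail, so I'll take only the four coloured points in the holders. White goes to the right-end socket, then red, yellow and green leftwards.

```bash
cat > fit.py <<'E'
from h import *
s=snapshot('top');im=s['pixels'];hsv=cv2.cvtColor(im,cv2.COLOR_RGB2HSV).astype(int);H,S,V=hsv[...,0],hsv[...,1],hsv[...,2]
roi=np.zeros(V.shape,bool);roi[185:260,265:395]=1
blk=((V<75)&roi).astype(np.uint8)
gray=((S<70)&(V>75)&(V<225)&roi).astype(np.uint8)
n,l,st,c=cv2.connectedComponentsWithStats(gray)
k=sorted([(c[i],st[i,4]) for i in range(1,n) if st[i,4]>60],key=lambda x:x[0][0])
P=np.array([ray(s,q[0],.06)[:2] for q in k]);print('sockets',[(q[0].round(1),q[1]) for q in k],P.round(4).tolist())
def rect(m,z,name):
    n,l,st,c=cv2.connectedComponentsWithStats(m);i=1+st[1:,4].argmax()
    p=np.argwhere(l==i)[:,::-1]
    w=np.array([ray(s,q,z)[:2] for q in p]);r=cv2.minAreaRect((w*1000).astype(np.float32));print(name,r);return r
rect(blk,.014,'rack')
roi[:]=0;roi[175:245,105:235]=1
br=((H>5)&(H<20)&(S>90)&(V>60)&(V<190)&roi).astype(np.uint8)
rect(br,.012,'rail')
ys=np.array([.105,.035,-.035,-.105])
if len(P)==4:
    d=(P-P.mean(0));u=(ys@d)/(ys@ys);print('rack c',P.mean(0),'u',u,np.linalg.norm(u),np.degrees(np.arctan2(-u[0],u[1])))
E
python3 fit.py
```

```text
sockets [(array([289.6, 212.4]), np.int32(180)), (array([319. , 216.5]), np.int32(185)), (array([348.1, 221. ]), np.int32(181)), (array([377.2, 225.3]), np.int32(182))] [[0.5576, -0.1048], [0.5457, -0.1742], [0.5329, -0.243], [0.5208, -0.3115]]
rack ((537.4913330078125, -207.52658081054688), (281.72137451171875, 71.81922912597656), 79.8604736328125)
rail ((577.5985717773438, 178.4317626953125), (71.62509155273438, 281.3272399902344), 11.099691390991211)
rack c [ 0.53926274 -0.20840094] u [0.17614564 0.98423833] 0.9998761766404116 -10.146604089755776
```

Run:
```python
import cv2
b=cv2.imread('pics/b.png')[170:240,100:250]
cv2.imwrite('pics/b3.png',cv2.resize(b,(750,350),interpolation=cv2.INTER_CUBIC))
```

```text
(no output)
```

View pics/b3.png

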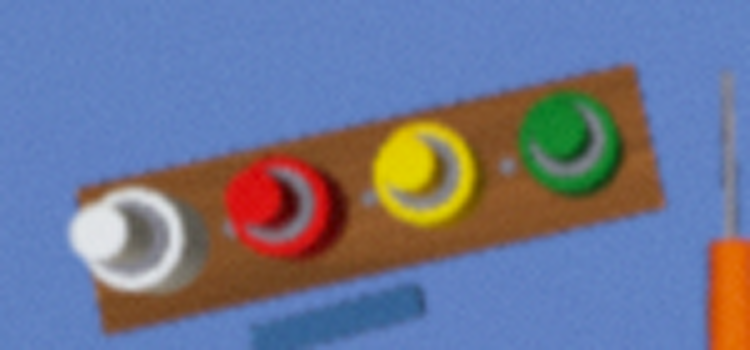

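The close crop confirms the choice: white (100,235), red (257,195), yellow (405,163) and green (557,125) all sit in holders of their own colour, and none is purple. Next is a planner that prints rows for me to enter.

```bash
cat > plan.py <<'E'
import sys
from h import *
# usage: plan.py x y z heading [step_mm]
x,y,z,hd=map(float,sys.argv[1:5]);st=float(sys.argv[5])/1000 if len(sys.argv)>5 else .036
o=manip.get_obs();p=np.array(o['tool_pos']);R=np.array(o['orientation']);h=np.degrees(np.arctan2(R[1,0],R[0,0]))
T=np.array([x,y,z]);dh=(h-hd+180)%360-180
n=int(max(1,np.ceil(np.linalg.norm(T-p)/st),np.ceil(abs(dh)/7.0)))
rows=[];tu=[];q=p.copy()
for i in range(n):
    d=p+(T-p)*(i+1)/n-q;a=np.radians(h);X=np.array([np.cos(a),np.sin(a),0]);Y=np.array([X[1],-X[0],0])
    r=np.round(np.array([d@X,d@Y,-d[2]])/.2,3);q=q+.2*(r[0]*X+r[1]*Y)+[0,0,-.2*r[2]]
    t=round(dh/n/90,3);h-=t*90;rows.append(r.tolist());tu.append(t)
print(n,'t',round(o['time_s'],2),'pos',p.round(4),'head err',round(dh,2),'w',o['width'])
for i in range(0,n,8):print(rows[i:i+8],tu[i:i+8])
E
python3 plan.py .548 .261 .20 101.1 40
```

```text
24 t 1.15 pos [ 0.2099 -0.6152  0.1852] head err -82.26 w 0.08724568934134816
[[0.126, -0.15, -0.003], [0.134, -0.142, -0.003], [0.143, -0.134, -0.003], [0.15, -0.126, -0.003], [0.157, -0.116, -0.003], [0.165, -0.106, -0.003], [0.17, -0.097, -0.004], [0.175, -0.086, -0.003]] [np.float64(-0.038), np.float64(-0.038), np.float64(-0.038), np.float64(-0.038), np.float64(-0.038), np.float64(-0.038), np.float64(-0.038), np.float64(-0.038)]
[[0.181, -0.075, -0.003], [0.185, -0.065, -0.003], [0.188, -0.053, -0.003], [0.191, -0.042, -0.003], [0.193, -0.031, -0.003], [0.195, -0.019, -0.003], [0.195, -0.008, -0.003], [0.196, 0.005, -0.003]] [np.float64(-0.038), np.float64(-0.038), np.float64(-0.038), np.float64(-0.038), np.float64(-0.038), np.float64(-0.038), np.float64(-0.038), np.float64(-0.038)]
[[0.195, 0.016, -0.003], [0.194, 0.027, -0.003], [0.192, 0.039, -0.004], [0.189, 0.05, -0.003], [0.185, 0.062, -0.003], [0.182, 0.072, -0.003], [0.177, 0.084, -0.003], [0.172, 0.093, -0.003]] [np.float64(-0.038), np.float64(-0.038), np.float64(-0.038), np.float64(-0.038), np.float64(-0.038), np.float64(-0.038), np.float64(-0.038), np.float64(-0.038)]
```

Request:
{"op": "arm_command", "data": {"slide": [[0.126,-0.15,-0.003],[0.134,-0.142,-0.003],[0.143,-0.134,-0.003],[0.15,-0.126,-0.003],[0.157,-0.116,-0.003],[0.165,-0.106,-0.003],[0.17,-0.097,-0.004],[0.175,-0.086,-0.003]], "turn": [-0.038,-0.038,-0.038,-0.038,-0.038,-0.038,-0.038,-0.038], "jaw": [-1,-1,-1,-1,-1,-1,-1,-1]}}

```text
time_s: 1.82
tool_pos: [0.3229, -0.3213, 0.1904]
orientation: [[0.69, 0.724, 0.0], [0.724, -0.69, -0.001], [-0.0, 0.001, -1.0]]
contact_force: [0.7, -0.7, 1.0]
width: 0.0868
grip_force: 0.0
```

Request:
{"op": "arm_command", "data": {"slide": [[0.181,-0.075,-0.003],[0.185,-0.065,-0.003],[0.188,-0.053,-0.003],[0.191,-0.042,-0.003],[0.193,-0.031,-0.003],[0.195,-0.019,-0.003],[0.195,-0.008,-0.003],[0.196,0.005,-0.003]], "turn": [-0.038,-0.038,-0.038,-0.038,-0.038,-0.038,-0.038,-0.038], "jaw": [-1,-1,-1,-1,-1,-1,-1,-1]}}

```text
time_s: 2.48
tool_pos: [0.4357, -0.0293, 0.1954]
orientation: [[0.28, 0.96, 0.001], [0.96, -0.28, -0.001], [-0.001, 0.001, -1.0]]
contact_force: [1.4, -0.3, 0.7]
width: 0.087
grip_force: 0.0
```

Request:
{"op": "arm_command", "data": {"slide": [[0.195,0.016,-0.003],[0.194,0.027,-0.003],[0.192,0.039,-0.004],[0.189,0.05,-0.003],[0.185,0.062,-0.003],[0.182,0.072,-0.003],[0.177,0.084,-0.003],[0.172,0.093,-0.003]], "turn": [-0.038,-0.038,-0.038,-0.038,-0.038,-0.038,-0.038,-0.038], "jaw": [-1,-1,-1,-1,-1,-1,-1,-1]}}

```text
time_s: 3.15
tool_pos: [0.5488, 0.2623, 0.1999]
orientation: [[-0.191, 0.982, 0.0], [0.982, 0.191, -0.0], [-0.0, 0.0, -1.0]]
contact_force: [0.4, -0.8, 0.8]
width: 0.087
grip_force: 0.0
```

```bash
cat >> h.py <<'E'
def fproj(s,X):
    c=np.array(s['R'])@np.array(X)+np.array(s['t']);rr=np.hypot(c[0],c[1]);a=np.arctan2(rr,c[2])
    return np.array([s['cx']+s['fx']*a*c[0]/rr,s['cy']+s['fy']*a*c[1]/rr])
def fray(s,p,z):
    d=np.array([(p[0]-s['cx'])/s['fx'],(p[1]-s['cy'])/s['fy']]);a=np.hypot(*d)
    v=np.array([*(np.sin(a)*d/a),np.cos(a)]);R=np.array(s['R']);C=-R.T@s['t'];w=R.T@v;return C+w*(z-C[2])/w[2]
RC=np.array([.578,.178]);RU=np.array([-.1925,.9813]);KC=np.array([.5393,-.2084]);KU=np.array([.1762,.9844])
YS=[.105,.035,-.035,-.105]
E
python3 - <<'E'
from h import *
s=save('wrist','w1.png');im=s['pixels'][:,:,::-1].copy()
print('cam',-np.array(s['R']).T@s['t'],s['fx'],s['cx'],s['cy'])
for y in YS:
    P=RC+RU*y
    for z,c in((.108,(0,255,255)),(.066,(255,0,255))):
        for r in ((.013,) if z>.1 else (.018,)):
            pts=np.array([fproj(s,[P[0]+r*np.cos(a),P[1]+r*np.sin(a),z]) for a in np.linspace(0,6.283,40)])
            cv2.polylines(im,[pts.astype(np.int32)],True,c,1)
cv2.imwrite('pics/w1o.png',cv2.resize(im,(800,600)))
E
```

```text
cam [0.53219322 0.34001258 0.39954974] 297.3186396354542 258.48997064955256 191.11780884076666
```

View pics/w1o.png

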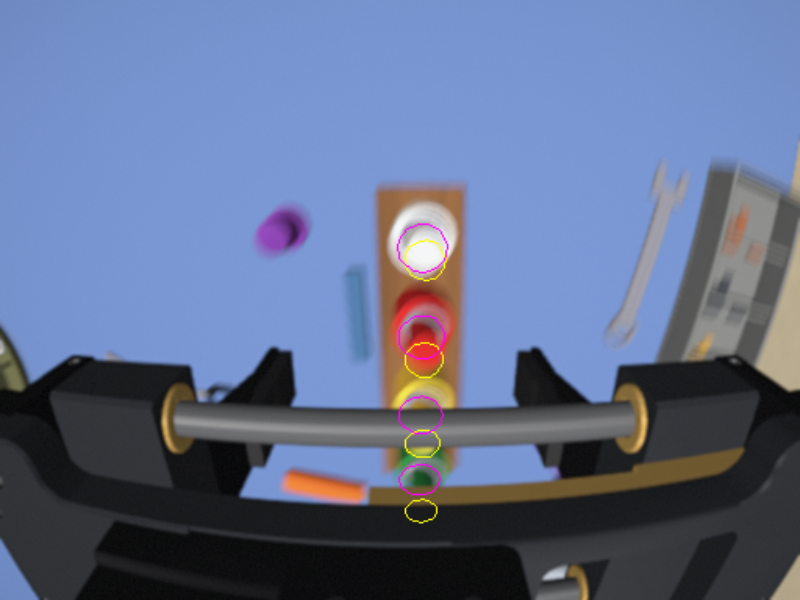

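The camera looks along the row from above the white point. The heads are at (425,255) and (425,350), a few pixels off the prediction and blurred by motion. I'll measure again now that the arm is still.

```bash
cat > wl.py <<'E'
import sys
from h import *
s=save('wrist',sys.argv[1]);im=s['pixels'][:,:,::-1].copy()
print('cam',-np.array(s['R']).T@s['t'],'tcp',manip.get_obs()['tool_pos'])
for C,U,zs in ((RC,RU,((.108,.013),(.066,.018),(.06,.024))),(KC,KU,((.06,.0155),(.108,.013),(.066,.018)))):
  for y in YS:
    P=C+U*y
    for (z,r),c in zip(zs,((0,255,255),(255,0,255),(0,0,0))):
        pts=np.array([fproj(s,[P[0]+r*np.cos(a),P[1]+r*np.sin(a),z]) for a in np.linspace(0,6.283,40)])
        cv2.polylines(im,[(pts*8).astype(np.int32)],True,c,1,cv2.LINE_AA,3)
x0,x1,y0,y1=map(int,sys.argv[2:6])
k=min(800/(x1-x0),600/(y1-y0))
cv2.imwrite('pics/o_'+sys.argv[1],cv2.resize(im[y0:y1,x0:x1],None,fx=k,fy=k,interpolation=cv2.INTER_CUBIC))
for n in sys.argv[6:]:
    z=.087 if n[0]=='p' else .04
    print(n,[(np.round(d['centre'],1),round(d['conf'],2),fray(s,d['centre'],z)[:2].round(4)) for d in nets.boxes_of('wrist',n)[:3]])
E
python3 wl.py w2.png 192 352 100 330 point_white point_red holder_white holder_red
```

```text
cam [0.53095847 0.3478406  0.39884648] tcp [0.54641565 0.26907234 0.19846714]
point_white [(array([174.1, 160.1]), 0.95, array([0.4519, 0.2746])), (array([265.8, 166.9]), 0.73, array([0.5516, 0.2867]))]
point_red [(array([267.7, 228.3]), 0.73, array([0.5686, 0.2175]))]
holder_white [(array([264.9, 254.8]), 0.69, array([0.579 , 0.1584]))]
holder_red [(array([263.7, 207.7]), 0.57, array([0.5631, 0.2249]))]
```

View pics/o_w2.png

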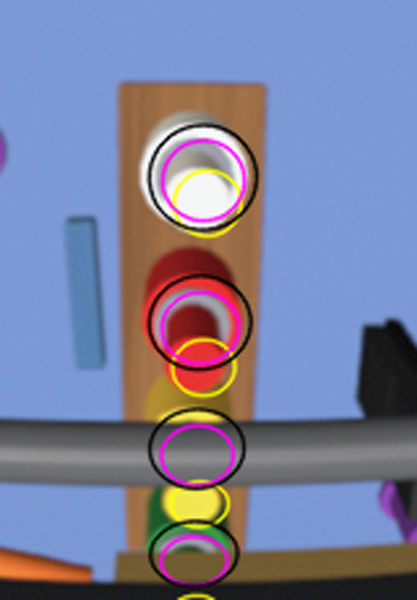

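The predicted rings fall on the holders to within about 2–3 mm: the white top is at crop (204,195) and the red top at (200,365). I'll segment the bright tops to refine this.

```bash
cat > tops.py <<'E'
import sys
from h import *
s=snapshot('wrist');im=s['pixels'].astype(int);r,g,b=im[...,0],im[...,1],im[...,2]
M=dict(white=(r>225)&(g>225)&(b>225),red=(r>195)&(g<90),yellow=(r>215)&(g>190)&(b<90),green=(g>110)&(r<60)&(b<90))
print('tcp',np.round(manip.get_obs()['tool_pos'],4))
for i,(k,m) in enumerate(M.items()):
    P=RC+RU*YS[i];u=fproj(s,[*P,.108]);yy,xx=np.mgrid[:384,:512];m=(m&(np.hypot(xx-u[0],yy-u[1])<16)).astype(np.uint8)
    n,l,st,c=cv2.connectedComponentsWithStats(m)
    if n<2: print(k,'none');continue
    j=1+st[1:,4].argmax();(c2,wh,an)=cv2.fitEllipse(cv2.convexHull(np.argwhere(l==j)[:,::-1].astype(np.int32))) if st[j,4]>40 else (c[j],0,0)
    e=[fproj(s,[P[0]+.013*np.cos(a),P[1]+.013*np.sin(a),.108]) for a in np.linspace(0,6.283,60)];ea=cv2.contourArea(np.array(e,np.float32))
    q=fray(s,c2,.108)[:2];d=q-P
    print(k,'area',st[j,4],'exp',ea,'wh',np.round(wh,1),'xy',q.round(4),'along',round(d@RU*1000,1),'across',round(d@[RU[1],-RU[0]]*1000,1))
E
python3 tops.py
```

```text
tcp [0.5483 0.259  0.2001]
white area 511 exp 516.235244322801 wh [23.2 31.3] xy [0.5562 0.2825] along 1.8 across -1.2
red area 398 exp 419.0232307347469 wh [21.8 29.2] xy [0.5699 0.2153] along 3.1 across -0.8
yellow area 36 exp 312.5920405779034 wh 0 xy [0.5835 0.1351] along -8.2 across -2.8
green none
```

```bash
sed -i 's/^RC=np.array(\[.578,.178\])/RC=np.array([.5766,.1802])/' h.py
python3 - <<'E'
t=open('plan.py').read()
t=t.replace("rows=[];tu=[]","nr=min(3,n//3);wt=np.ones(n)\nfor j in range(nr):wt[j]=wt[n-1-j]=(j+1)/(nr+1)\nwt/=wt.mean();f=np.cumsum(wt)/n\nrows=[];tu=[]").replace("(i+1)/n-q","f[i]-q").replace("round(dh/n/90,3)","float(round(dh*wt[i]/n/90,3))").replace("st=float","n0=0;st=float").replace("rows=[];tu=[];q","n1=n\nrows=[];tu=[];q")
t=t.replace("h=np.degrees","\nh=np.degrees")
open('plan.py','w').write(t)
E
python3 plan.py .5564 .2832 .125 101.1 22;python3 - <<'E'
from h import *
for y in YS:print((RC+RU*y).round(4),(KC+KU*y).round(4))
E
```

```text
4 t 3.5 pos [0.5483 0.259  0.2001] head err -0.34 w 0.08722290282420454
[[0.019, 0.01, 0.063], [0.037, 0.021, 0.125], [0.037, 0.021, 0.125], [0.018, 0.011, 0.063]] [-0.001, -0.001, -0.001, -0.001]
[0.5564 0.2832] [ 0.5578 -0.105 ]
[0.5699 0.2145] [ 0.5455 -0.1739]
[0.5833 0.1459] [ 0.5331 -0.2429]
[0.5968 0.0772] [ 0.5208 -0.3118]
```

Request:
{"op": "arm_command", "data": {"slide": [[0.019,0.01,0.063],[0.037,0.021,0.125],[0.037,0.021,0.125],[0.018,0.011,0.063],[0,0,0.06],[0,0,0.09],[0,0,0.08],[0,0,0.04]], "turn": [-0.001,-0.001,-0.001,-0.001,0,0,0,0], "jaw": [-1,-1,-1,-1,-1,-1,-1,-1]}}

```text
time_s: 4.17
tool_pos: [0.5555, 0.2836, 0.069]
orientation: [[-0.195, 0.981, -0.001], [0.981, 0.195, -0.002], [-0.001, -0.002, -1.0]]
contact_force: [-0.6, -0.0, 0.1]
width: 0.0871
grip_force: 0.0
```

```bash
python3 tops.py
```

```text
tcp [0.555  0.2833 0.0681]
white area 802 exp 1304.328715293319 wh [31.6 31.9] xy [0.5564 0.2832] along -0.0 across -0.0
red none
yellow none
green none
```

Request:
{"op": "arm_command", "data": {"slide": [[0,0,-0.02],[0,0,0],[0,0,0],[0,0,0],[0,0,0],[0,0,0],[0,0,0],[0,0,0]], "turn": [0,0,0,0,0,0,0,0], "jaw": [-1,1,1,1,1,1,1,1], "grip_force": 25}}

```text
time_s: 4.88
tool_pos: [0.556, 0.2852, 0.0747]
orientation: [[-0.196, 0.981, 0.0], [0.981, 0.196, -0.0], [-0.0, 0.0, -1.0]]
contact_force: [0.1, 0.2, -0.5]
width: 0.0484
grip_force: 0.0
```

Request:
{"op": "arm_command", "data": {"slide": [[0,0,0],[0,0,0],[0,0,0],[0,0,0],[0,0,0],[0,0,0],[0,0,0]], "turn": [0,0,0,0,0,0,0], "jaw": [1,1,1,1,1,1,1]}}

```text
time_s: 5.47
tool_pos: [0.556, 0.2852, 0.0747]
orientation: [[-0.196, 0.981, -0.0], [0.981, 0.196, -0.0], [-0.0, -0.0, -1.0]]
contact_force: [0.8, 0.0, 0.0]
width: 0.004
grip_force: 0.0
```

```bash
python3 tops.py|head -2; python3 plan.py .5564 .2832 .180 101.1 25
```

```text
tcp [0.556  0.2852 0.0747]
white area 190 exp 1229.3587533044629 wh [14.2 33. ] xy [0.5552 0.2829] along -0.1 across -1.2
5 t 5.52 pos [0.556  0.2852 0.0747] head err 0.18 w 0.0023933362005656845
[[-0.001, -0.0, -0.066], [-0.003, -0.0, -0.131], [-0.002, -0.0, -0.132], [-0.003, -0.0, -0.132], [-0.001, -0.0, -0.066]] [0.0, 0.0, 0.0, 0.0, 0.0]
```

The fingers shut on nothing, so I'll look.

Run:
```python
from h import *
a=save('scene','c.png');b=save('wrist','w3.png')
x=cv2.resize(a['pixels'][60:230,240:400],(400,425));y=cv2.resize(b['pixels'],(400,300))
o=np.zeros((425,800,3),np.uint8);o[:,:400]=x;o[:300,400:]=y
cv2.imwrite('pics/c2.png',o[:,:,::-1])
for r in(.0,): print(fproj(b,[*(RC+RU*.105),.108]),fproj(b,manip.get_obs()['tool_pos']),proj(a,manip.get_obs()['tool_pos']))
```

```text
[260.87232025 239.00366496] [260.56274739 216.22069996] [345.90039529 131.33050318]
```

View pics/c2.png

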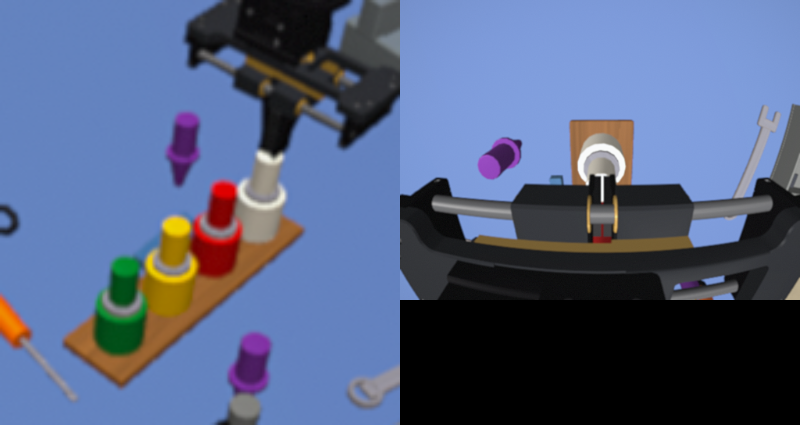

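Run:
```python
from h import *
a=cv2.imread('pics/c.png');b=cv2.imread('pics/w3.png')
x=cv2.resize(a[85:165,310:380],(400,457),interpolation=3);y=cv2.resize(b[140:260,200:300],(381,457),interpolation=3)
cv2.imwrite('pics/c3.png',np.hstack([x,y]))
o=manip.get_obs();print({k:np.round(v,3) for k,v in o.items()})
s=snapshot('wrist');print(np.array(s['R']).round(3).tolist(),(-np.array(s['R']).T@s['t']).round(4))
```

```text
{'time_s': np.float64(5.617), 'joint_pos': array([ 10.547,  28.641, -52.142,  93.124,  23.749,  70.031, -35.187]), 'qd': array([ 0.11 , -0.001,  0.024,  0.018, -0.   ,  0.017, -0.04 ]), 'effort': array([-0.0000e+00, -4.4090e+01, -1.1802e+01, -2.7488e+01, -6.6000e-02,
       -1.2000e-02, -0.0000e+00]), 'tool_pos': array([0.556, 0.285, 0.075]), 'orientation': array([[-0.196,  0.981,  0.   ],
       [ 0.981,  0.196, -0.   ],
       [-0.   ,  0.   , -1.   ]]), 'contact_force': array([-0.318, -0.532, -0.65 ]), 'wrist_torque': array([ 0.019, -0.099, -0.028]), 'grip_force': np.float64(0.0), 'width': np.float64(0.001)}
[[0.981, 0.195, 0.0], [0.186, -0.939, 0.29], [0.057, -0.284, -0.957]] [0.5391 0.3628 0.2744]
```

View pics/c3.png

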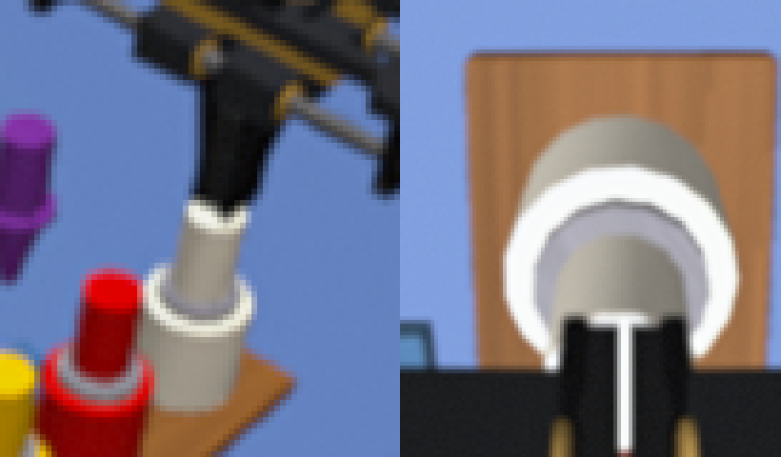

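The closed fingertips sit just above the white head's top: scene crop tip at (215,210), wrist crop tip at (625,318). The reported TCP is therefore about 3 cm lower than the real tips, so I'll estimate that offset.

Run:
```python
from h import *
a=snapshot('scene');b=snapshot('wrist');o=manip.get_obs();p=np.array(o['tool_pos'])
for dz in (0,.01,.02,.03,.035,.04,.05):
    q=p+[0,0,dz];print(dz,proj(a,q).round(1),fproj(b,q).round(1),'near edge',fproj(b,q+[-.0019,.0093,0]).round(1))
print('head',proj(a,[*(RC+RU*.105),.108]).round(1),proj(a,[*(RC+RU*.105),.066]).round(1))
```

```text
0 [345.9 131.3] [260.5 216.2] near edge [260.5 203.8]
0.01 [346.6 128.2] [260.6 221.6] near edge [260.6 208.7]
0.02 [347.2 125. ] [260.7 227.4] near edge [260.7 214. ]
0.03 [347.9 121.8] [260.9 233.8] near edge [260.8 219.9]
0.035 [348.3 120.2] [260.9 237.3] near edge [260.9 223.1]
0.04 [348.6 118.5] [261.  240.9] near edge [260.9 226.4]
0.05 [349.4 115.2] [261.1 248.7] near edge [261.1 233.6]
head [347.7 121.1] [344.8 134.4]
```

Request:
{"op": "arm_command", "data": {"slide": [[0,0,0],[0,0,0],[0,0,0],[0,0,0],[0,0,0],[0,0,0],[0,0,0],[0,0,0]], "turn": [0,0,0,0,0,0,0,0], "jaw": [-0.2,-0.2,-0.2,-0.2,-0.2,-0.2,-0.2,-0.2]}}

```text
time_s: 6.43
tool_pos: [0.556, 0.2852, 0.0747]
orientation: [[-0.196, 0.981, 0.0], [0.981, 0.196, -0.0], [-0.0, 0.0, -1.0]]
contact_force: [-0.1, 0.1, -0.0]
width: 0.0456
grip_force: 0.0
```

Request:
{"op": "arm_command", "data": {"slide": [[-0.01,0,0],[0,0,0],[0,0,0.03],[0,0,0.05],[0,0,0.05],[0,0,0.035],[0,0,0.015],[0,0,0]], "turn": [0,0,0,0,0,0,0,0], "jaw": [-0.2,-0.2,-0.2,-0.2,-0.2,-0.2,-0.2,-0.2]}}

```text
time_s: 7.1
tool_pos: [0.5554, 0.2828, 0.0371]
orientation: [[-0.196, 0.981, -0.002], [0.981, 0.196, -0.001], [-0.0, -0.002, -1.0]]
contact_force: [-0.2, 0.5, 0.3]
width: 0.0523
grip_force: 0.0
```

```bash
cat > two.py <<'E'
import sys
from h import *
n=sys.argv[1];x0,y0=map(int,sys.argv[2:4])
a=save('scene','s_'+n);b=save('wrist','w_'+n)
x=cv2.resize(a['pixels'][y0:y0+96,x0:x0+84],(400,457),interpolation=3);y=cv2.resize(b['pixels'][140:260,210:310],(381,457),interpolation=3)
cv2.imwrite('pics/'+n,np.hstack([x,y])[:,:,::-1])
o=manip.get_obs();print(o['time_s'],np.round(o['tool_pos'],4),o['width'],o['grip_force'],o['contact_force'])
E
python3 two.py d.png 305 80
```

```text
7.2 [0.5563 0.2834 0.0386] 0.05258435042279491 0.0 [0.41516455 0.04666215 0.47883774]
```

View pics/d.png

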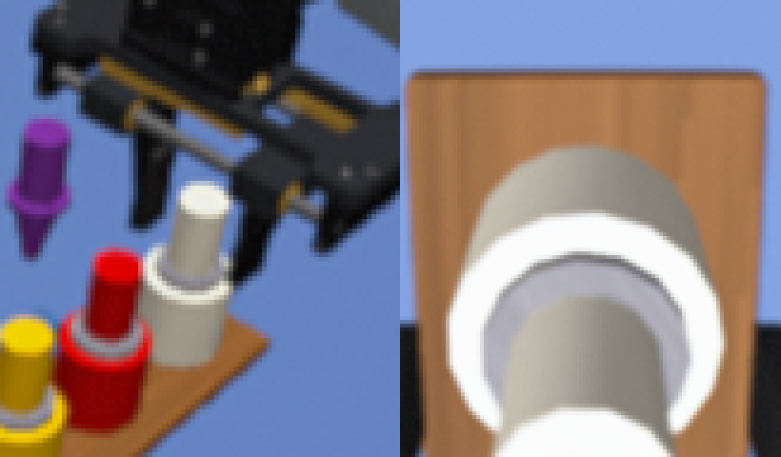

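The white head is between the open fingers: tips at (145,225) and (240,280), just above collar level at (188,270). Closing.

Request:
{"op": "arm_command", "data": {"slide": [[0,0,0],[0,0,0],[0,0,0],[0,0,0],[0,0,0],[0,0,0],[0,0,0],[0,0,0]], "turn": [0,0,0,0,0,0,0,0], "jaw": [1,1,1,1,1,1,1,1], "grip_force": 25}}

```text
time_s: 7.87
tool_pos: [0.5564, 0.2832, 0.0389]
orientation: [[-0.196, 0.981, 0.0], [0.981, 0.196, -0.0], [-0.0, 0.0, -1.0]]
contact_force: [-1.1, -0.3, 1.8]
width: 0.0251
grip_force: 25.0
```

```bash
python3 plan.py .556 .2832 .150 101.3 30
```

```text
4 t 7.87 pos [0.5564 0.2832 0.0389] head err -0.02 w 0.025137853664530994
[[0.0, -0.0, -0.093], [0.0, -0.001, -0.185], [0.0, -0.001, -0.185], [0.0, -0.0, -0.093]] [-0.0, -0.0, -0.0, -0.0]
```

Gripped (25 mm, 25 N). Lifting.

Request:
{"op": "arm_command", "data": {"slide": [[0,0,-0.05],[0,0,-0.1],[0,0,-0.15],[0,0,-0.15],[0,0,-0.08],[0,0,-0.03]], "turn": [0,0,0,0,0,0], "jaw": [1,1,1,1,1,1]}}

```text
time_s: 8.37
tool_pos: [0.5578, 0.2846, 0.1546]
orientation: [[-0.196, 0.981, 0.005], [0.981, 0.196, 0.002], [0.001, 0.005, -1.0]]
contact_force: [-0.1, 0.1, -0.8]
width: 0.0256
grip_force: 25.0
```

```bash
python3 plan.py .5208 -.3118 .150 79.85 34
```

```text
18 t 8.37 pos [0.5578 0.2846 0.1546] head err 21.44 w 0.02556765612330478
[[-0.048, -0.013, 0.0], [-0.097, -0.025, 0.001], [-0.145, -0.035, 0.001], [-0.194, -0.044, 0.002], [-0.195, -0.039, 0.001], [-0.197, -0.034, 0.002], [-0.197, -0.029, 0.001], [-0.197, -0.024, 0.002]] [0.004, 0.008, 0.012, 0.016, 0.016, 0.016, 0.016, 0.016]
[[-0.199, -0.019, 0.001], [-0.198, -0.014, 0.002], [-0.199, -0.009, 0.001], [-0.199, -0.004, 0.002], [-0.2, 0.001, 0.001], [-0.199, 0.006, 0.002], [-0.199, 0.011, 0.002], [-0.148, 0.012, 0.001]] [0.016, 0.016, 0.016, 0.016, 0.016, 0.016, 0.016, 0.012]
[[-0.1, 0.01, 0.0], [-0.049, 0.006, 0.001]] [0.008, 0.004]
```

Request:
{"op": "arm_command", "data": {"slide": [[-0.048,-0.013,0],[-0.097,-0.025,0.001],[-0.145,-0.035,0.001],[-0.194,-0.044,0.002],[-0.195,-0.039,0.001],[-0.197,-0.034,0.002],[-0.197,-0.029,0.001],[-0.197,-0.024,0.002]], "turn": [0.004,0.008,0.012,0.016,0.016,0.016,0.016,0.016], "jaw": [1,1,1,1,1,1,1,1]}}

```text
time_s: 9.03
tool_pos: [0.5382, 0.0216, 0.1469]
orientation: [[-0.031, 1.0, -0.003], [1.0, 0.031, -0.001], [-0.001, -0.003, -1.0]]
contact_force: [0.4, 0.0, -1.4]
width: 0.0252
grip_force: 25.0
```

Request:
{"op": "arm_command", "data": {"slide": [[-0.199,-0.019,0.001],[-0.198,-0.014,0.002],[-0.199,-0.009,0.001],[-0.199,-0.004,0.002],[-0.2,0.001,0.001],[-0.199,0.006,0.002],[-0.199,0.011,0.002],[-0.148,0.012,0.001]], "turn": [0.016,0.016,0.016,0.016,0.016,0.016,0.016,0.012], "jaw": [1,1,1,1,1,1,1,1]}}

```text
time_s: 9.7
tool_pos: [0.5177, -0.2881, 0.1441]
orientation: [[0.166, 0.986, -0.004], [0.986, -0.166, -0.0], [-0.001, -0.004, -1.0]]
contact_force: [-0.2, -0.2, -1.9]
width: 0.0252
grip_force: 25.0
```

Request:
{"op": "arm_command", "data": {"slide": [[-0.1,0.01,0],[-0.049,0.006,0.001],[0,0,0],[0,0,0],[0,0,0]], "turn": [0.008,0.004,0,0,0], "jaw": [1,1,1,1,1]}}

```text
time_s: 10.12
tool_pos: [0.5203, -0.3099, 0.1461]
orientation: [[0.175, 0.985, 0.0], [0.985, -0.175, 0.002], [0.002, -0.0, -1.0]]
contact_force: [-0.0, -0.1, -0.7]
width: 0.0254
grip_force: 25.0
```

```bash
python3 wl.py e.png 160 360 90 240; python3 plan.py .5208 -.3118 .09 79.85 20
```

```text
cam [ 0.532649   -0.23225161  0.34589844] tcp [ 0.52033612 -0.3099909   0.14629463]
3 t 10.17 pos [ 0.5203 -0.31    0.1463] head err 0.08 w 0.02548685031856662
[[-0.002, 0.001, 0.07], [-0.004, 0.002, 0.141], [-0.003, 0.001, 0.07]] [0.0, 0.0, 0.0]
```

View pics/o_e.png

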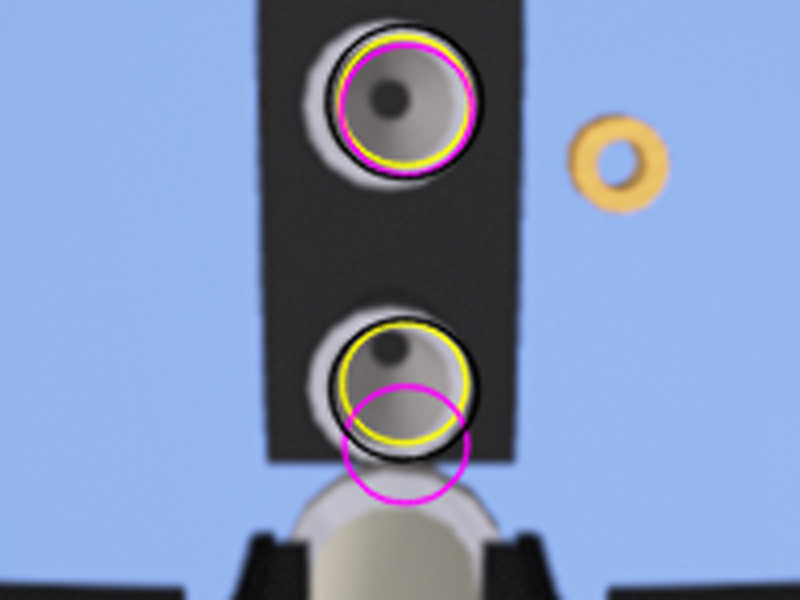

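The sockets sit at crop (391,105) and (391,385), and the held head is centred at column 393, so it is aligned across the row to within a millimetre. Lowering into the right-end socket.

Request:
{"op": "arm_command", "data": {"slide": [[-0.003,0,0.05],[-0.004,0.001,0.1],[-0.003,0.001,0.12],[0,0,0.1],[0,0,0.05],[0,0,0.03],[0,0,0.02],[0,0,0]], "turn": [0,0,0,0,0,0,0,0], "jaw": [1,1,1,1,1,1,1,1]}}

```text
time_s: 10.83
tool_pos: [0.5196, -0.3146, 0.052]
orientation: [[0.178, 0.984, -0.0], [0.984, -0.178, 0.0], [0.0, -0.0, -1.0]]
contact_force: [0.4, 1.3, -2.2]
width: 0.0258
grip_force: 25.0
```

Request:
{"op": "arm_command", "data": {"slide": [[0,0,0.015],[0,0,0.01],[0,0,0.01],[0,0,0.01],[0,0,0]], "turn": [0,0,0,0,0], "jaw": [1,1,1,1,1]}}

```text
time_s: 11.25
tool_pos: [0.5196, -0.3132, 0.0436]
orientation: [[0.178, 0.984, -0.0], [0.984, -0.178, 0.002], [0.002, -0.001, -1.0]]
contact_force: [-1.9, 4.8, 3.1]
width: 0.0252
grip_force: 25.0
```

Request:
{"op": "arm_command", "data": {"slide": [[0.008,-0.003,0],[0,0,0.01],[0,0,0.01],[0,0,0.005],[0,0,0]], "turn": [0,0,0,0,0], "jaw": [1,1,1,1,1]}}

```text
time_s: 11.67
tool_pos: [0.5192, -0.312, 0.039]
orientation: [[0.178, 0.984, -0.001], [0.984, -0.178, 0.001], [0.001, -0.001, -1.0]]
contact_force: [-3.7, 5.9, 7.3]
width: 0.0253
grip_force: 25.0
```

Request:
{"op": "arm_command", "data": {"slide": [[0.006,-0.004,0],[0,0,0.004],[0,0,0]], "turn": [0,0,0], "jaw": [1,1,1]}}

```text
time_s: 11.92
tool_pos: [0.5192, -0.3118, 0.0389]
orientation: [[0.179, 0.984, 0.001], [0.984, -0.179, -0.0], [-0.0, 0.001, -1.0]]
contact_force: [-3.7, 4.5, 9.5]
width: 0.025
grip_force: 25.0
```

Request:
{"op": "arm_command", "data": {"slide": [[0,0,0],[0,0,0],[0,0,0],[0,0,0],[0,0,0],[0,0,0],[0,0,0],[0,0,0]], "turn": [0,0,0,0,0,0,0,0], "jaw": [-0.3,-0.3,-0.3,-0.3,-0.3,-0.3,-0.3,-0.3]}}

```text
time_s: 12.58
tool_pos: [0.5185, -0.3123, 0.0373]
orientation: [[0.179, 0.984, 0.0], [0.984, -0.179, -0.0], [-0.0, 0.0, -1.0]]
contact_force: [-0.5, -0.1, -0.2]
width: 0.0559
grip_force: 0.0
```

```bash
python3 two.py g.png 85 190
```

```text
12.6833 [ 0.5185 -0.3122  0.0373] 0.056531994760394354 0.0 [ 0.20750287 -0.39411068 -0.34506345]
```

View pics/g.png

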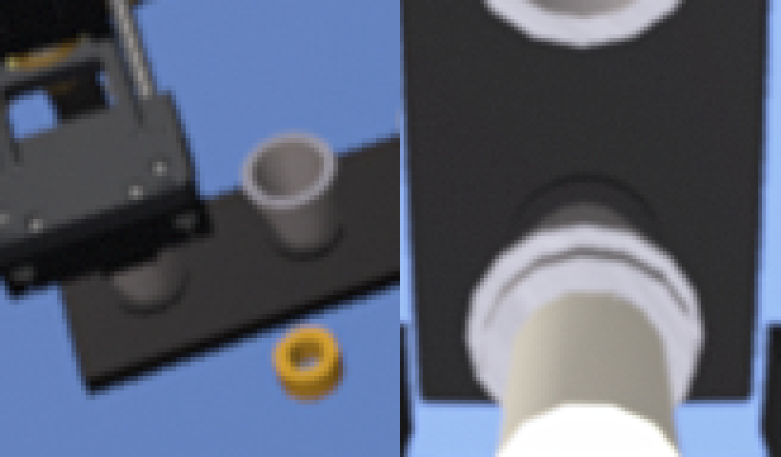

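White stands in the right-end socket with its collar on the rim at crop (585,260). Next is red.

Request:
{"op": "arm_command", "data": {"slide": [[0,0,-0.05],[0,0,-0.1],[0,0,-0.15],[0,0,-0.15],[0,0,-0.08],[0,0,-0.04]], "turn": [0,0,0,0,0,0], "jaw": [-0.3,-0.3,-0.3,-0.3,-0.3,-0.3]}}

```text
time_s: 13.18
tool_pos: [0.5204, -0.3128, 0.1555]
orientation: [[0.179, 0.984, 0.005], [0.984, -0.179, -0.003], [-0.002, 0.005, -1.0]]
contact_force: [0.0, -0.7, 0.1]
width: 0.0566
grip_force: 0.0
```

```bash
sed -i 's/KC=np.array(\[.5393,-.2084\])/KC=np.array([.5373,-.2074])/' h.py; python3 plan.py .5699 .2145 .150 101.1 38
```

```text
14 t 13.18 pos [ 0.5204 -0.3128  0.1555] head err -21.4 w 0.05656194176142673
[[0.06, -0.005, 0.001], [0.12, -0.01, 0.001], [0.18, -0.011, 0.002], [0.241, -0.008, 0.002], [0.241, -0.001, 0.003], [0.24, 0.008, 0.002], [0.24, 0.017, 0.003], [0.24, 0.024, 0.002]] [-0.005, -0.011, -0.016, -0.022, -0.022, -0.022, -0.022, -0.022]
[[0.238, 0.033, 0.003], [0.237, 0.041, 0.002], [0.236, 0.049, 0.003], [0.175, 0.043, 0.001], [0.117, 0.032, 0.002], [0.057, 0.017, 0.0]] [-0.022, -0.022, -0.022, -0.016, -0.011, -0.005]
```

```bash
python3 plan.py .5699 .2145 .150 101.1 32
```

```text
17 t 13.18 pos [ 0.5204 -0.3128  0.1555] head err -21.4 w 0.05656194176142673
[[0.047, -0.004, 0.0], [0.094, -0.008, 0.001], [0.142, -0.009, 0.002], [0.189, -0.009, 0.002], [0.189, -0.004, 0.002], [0.189, 0.001, 0.002], [0.189, 0.007, 0.002], [0.189, 0.011, 0.002]] [-0.004, -0.008, -0.013, -0.017, -0.017, -0.017, -0.017, -0.017]
[[0.188, 0.016, 0.002], [0.188, 0.022, 0.002], [0.188, 0.026, 0.002], [0.186, 0.032, 0.001], [0.186, 0.036, 0.002], [0.184, 0.041, 0.002], [0.138, 0.035, 0.002], [0.091, 0.025, 0.001]] [-0.017, -0.017, -0.017, -0.017, -0.017, -0.017, -0.013, -0.008]
[[0.046, 0.013, 0.0]] [-0.004]
```

Request:
{"op": "arm_command", "data": {"slide": [[0.047,-0.004,0],[0.094,-0.008,0.001],[0.142,-0.009,0.002],[0.189,-0.009,0.002],[0.189,-0.004,0.002],[0.189,0.001,0.002],[0.189,0.007,0.002],[0.189,0.011,0.002]], "turn": [-0.004,-0.008,-0.013,-0.017,-0.017,-0.017,-0.017,-0.017], "jaw": [-0.3,-0.3,-0.3,-0.3,-0.3,-0.3,-0.3,-0.3]}}

```text
time_s: 13.85
tool_pos: [0.5396, -0.0633, 0.1468]
orientation: [[0.004, 1.0, -0.003], [1.0, -0.004, 0.001], [0.001, -0.003, -1.0]]
contact_force: [-0.3, -0.1, -0.2]
width: 0.0568
grip_force: 0.0
```

Request:
{"op": "arm_command", "data": {"slide": [[0.188,0.016,0.002],[0.188,0.022,0.002],[0.188,0.026,0.002],[0.186,0.032,0.001],[0.186,0.036,0.002],[0.184,0.041,0.002],[0.138,0.035,0.002],[0.091,0.025,0.001]], "turn": [-0.017,-0.017,-0.017,-0.017,-0.017,-0.017,-0.013,-0.008], "jaw": [-0.3,-0.3,-0.3,-0.3,-0.3,-0.3,-0.3,-0.3]}}

```text
time_s: 14.52
tool_pos: [0.5636, 0.2118, 0.1442]
orientation: [[-0.193, 0.981, -0.004], [0.981, 0.193, 0.002], [0.002, -0.003, -1.0]]
contact_force: [-0.3, -0.4, 0.3]
width: 0.0568
grip_force: 0.0
```

Request:
{"op": "arm_command", "data": {"slide": [[0.046,0.013,0],[0,0,0],[0,0,0],[0,0,0],[0,0,0]], "turn": [-0.004,0,0,0,0], "jaw": [-0.3,-0.3,-0.3,-0.3,-0.3]}}

```text
time_s: 14.93
tool_pos: [0.5685, 0.2129, 0.1455]
orientation: [[-0.188, 0.982, -0.0], [0.982, 0.188, -0.002], [-0.001, -0.001, -1.0]]
contact_force: [-0.3, -0.2, 1.2]
width: 0.0564
grip_force: 0.0
```

```bash
python3 tops.py; python3 plan.py .5699 .2145 .038 101.1 22
```

```text
tcp [0.5686 0.2131 0.1457]
white area 564 exp 839.1925924621173 wh [26.5 26.8] xy [0.5543 0.2838] along 1.0 across -1.9
red area 640 exp 712.1129560858244 wh [27.  31.9] xy [0.5693 0.2139] along -0.6 across -0.7
yellow area 10 exp 513.1667529088445 wh 0 xy [0.5794 0.1557] along 10.4 across -2.0
green none
5 t 14.98 pos [0.5686 0.2131 0.1457] head err -0.26 w 0.056509930026740464
[[0.001, 0.001, 0.067], [0.001, 0.002, 0.135], [0.002, 0.002, 0.135], [0.001, 0.002, 0.134], [0.001, 0.001, 0.068]] [-0.0, -0.001, -0.001, -0.001, -0.0]
```

Request:
{"op": "arm_command", "data": {"slide": [[0.001,0.001,0.067],[0.001,0.002,0.12],[0.001,0.002,0.13],[0.001,0.002,0.11],[0.001,0.001,0.07],[0,0,0.035],[0,0,0],[0,0,0]], "turn": [0,-0.001,-0.001,-0.001,0,0,0,0], "jaw": [-0.3,-0.3,-0.3,-0.3,-0.3,-0.3,-0.3,1]}}

```text
time_s: 15.65
tool_pos: [0.57, 0.2166, 0.0399]
orientation: [[-0.195, 0.981, 0.0], [0.981, 0.195, 0.0], [0.0, 0.001, -1.0]]
contact_force: [0.1, -0.2, 0.4]
width: 0.0544
grip_force: 0.0
```

Request:
{"op": "arm_command", "data": {"slide": [[0,0,0],[0,0,0],[0,0,0],[0,0,0],[0,0,0],[0,0,0],[0,0,0]], "turn": [0,0,0,0,0,0,0], "jaw": [1,1,1,1,1,1,1]}}

```text
time_s: 16.23
tool_pos: [0.5698, 0.2165, 0.04]
orientation: [[-0.195, 0.981, 0.001], [0.981, 0.195, -0.0], [-0.0, 0.0, -1.0]]
contact_force: [-1.9, -0.3, 4.1]
width: 0.0253
grip_force: 25.0
```

Request:
{"op": "arm_command", "data": {"slide": [[0,0,-0.05],[0,0,-0.1],[0,0,-0.15],[0,0,-0.15],[0,0,-0.08],[0,0,-0.03]], "turn": [0,0,0,0,0,0], "jaw": [1,1,1,1,1,1]}}

```text
time_s: 16.73
tool_pos: [0.571, 0.2176, 0.1551]
orientation: [[-0.196, 0.981, 0.005], [0.981, 0.196, 0.001], [0.001, 0.005, -1.0]]
contact_force: [0.7, 1.2, -1.7]
width: 0.0253
grip_force: 25.0
```

```bash
python3 plan.py .5315 -.2399 .150 79.85 34
```

```text
14 t 16.73 pos [0.571  0.2176 0.1551] head err 21.44 w 0.025340961611449497
[[-0.05, -0.015, 0.001], [-0.101, -0.028, 0.001], [-0.151, -0.04, 0.001], [-0.203, -0.048, 0.003], [-0.205, -0.041, 0.002], [-0.206, -0.034, 0.002], [-0.207, -0.027, 0.003], [-0.207, -0.02, 0.002]] [0.005, 0.011, 0.016, 0.022, 0.022, 0.022, 0.022, 0.022]
[[-0.209, -0.013, 0.002], [-0.208, -0.005, 0.003], [-0.209, 0.002, 0.002], [-0.156, 0.007, 0.002], [-0.104, 0.007, 0.001], [-0.052, 0.004, 0.0]] [0.022, 0.022, 0.022, 0.016, 0.011, 0.005]
```

Request:
{"op": "arm_command", "data": {"slide": [[-0.055,-0.015,0],[-0.106,-0.028,0],[-0.155,-0.04,0],[-0.2,-0.048,0],[-0.203,-0.041,0],[-0.204,-0.034,0],[-0.205,-0.027,0],[-0.205,-0.02,0]], "turn": [0.005,0.011,0.016,0.022,0.022,0.022,0.022,0.022], "jaw": [1,1,1,1,1,1,1,1]}}

```text
time_s: 17.4
tool_pos: [0.5442, -0.0576, 0.1497]
orientation: [[0.029, 1.0, -0.003], [1.0, -0.029, -0.0], [-0.0, -0.003, -1.0]]
contact_force: [0.7, -0.5, -1.0]
width: 0.0257
grip_force: 25.0
```

Request:
{"op": "arm_command", "data": {"slide": [[-0.206,-0.013,0],[-0.206,-0.005,0],[-0.206,0.002,0],[-0.156,0.007,0],[-0.107,0.007,0],[-0.055,0.004,0],[0,0,0],[0,0,0]], "turn": [0.022,0.022,0.022,0.016,0.011,0.005,0,0], "jaw": [1,1,1,1,1,1,1,1]}}

```text
time_s: 18.07
tool_pos: [0.5302, -0.239, 0.1509]
orientation: [[0.178, 0.984, -0.001], [0.984, -0.178, 0.002], [0.002, -0.001, -1.0]]
contact_force: [0.5, 1.0, -2.0]
width: 0.0253
grip_force: 25.0
```

```bash
python3 -c "
from h import *
snapshot('wrist');snapshot('wrist')";python3 plan.py .5315 -.2399 .055 79.85 20
```

```text
5 t 18.17 pos [ 0.5309 -0.2376  0.1515] head err 0.09 w 0.02504028922523457
[[-0.001, 0.001, 0.06], [-0.003, 0.001, 0.121], [-0.003, 0.001, 0.121], [-0.002, 0.001, 0.12], [-0.002, 0.001, 0.061]] [0.0, 0.0, 0.0, 0.0, 0.0]
```

Request:
{"op": "arm_command", "data": {"slide": [[-0.001,0,0.06],[-0.002,0.001,0.12],[-0.002,0.001,0.12],[-0.001,0.001,0.11],[0,0.001,0.06],[0,0,0.02],[0,0,0],[0,0,0]], "turn": [0,0,0,0,0,0,0,0], "jaw": [1,1,1,1,1,1,1,1]}}

```text
time_s: 18.83
tool_pos: [0.5316, -0.242, 0.0544]
orientation: [[0.178, 0.984, 0.001], [0.984, -0.178, -0.0], [-0.0, 0.001, -1.0]]
contact_force: [0.4, 0.4, -0.8]
width: 0.0255
grip_force: 25.0
```

Request:
{"op": "arm_command", "data": {"slide": [[0.01,-0.002,0.01],[0,0,0.015],[0,0,0.015],[0,0,0.01],[0,0,0.01],[0,0,0.005],[0,0,0]], "turn": [0,0,0,0,0,0,0], "jaw": [1,1,1,1,1,1,1]}}

```text
time_s: 19.42
tool_pos: [0.5304, -0.2403, 0.0402]
orientation: [[0.179, 0.984, -0.001], [0.984, -0.179, 0.0], [0.0, -0.001, -1.0]]
contact_force: [0.3, 0.5, -1.7]
width: 0.0254
grip_force: 25.0
```

Request:
{"op": "arm_command", "data": {"slide": [[0,0,0.005],[0,0,0.004],[0,0,0]], "turn": [0,0,0], "jaw": [1,1,1]}}

```text
time_s: 19.67
tool_pos: [0.5307, -0.2404, 0.04]
orientation: [[0.179, 0.984, -0.0], [0.984, -0.179, -0.001], [-0.001, -0.0, -1.0]]
contact_force: [-3.1, 0.6, 5.7]
width: 0.0255
grip_force: 25.0
```

Request:
{"op": "arm_command", "data": {"slide": [[0,0,0],[0,0,0],[0,0,0],[0,0,0],[0,0,0],[0,0,0],[0,0,0],[0,0,0]], "turn": [0,0,0,0,0,0,0,0], "jaw": [-0.3,-0.3,-0.3,-0.3,-0.3,-0.3,-0.3,-0.3]}}

```text
time_s: 20.33
tool_pos: [0.5307, -0.2404, 0.0387]
orientation: [[0.179, 0.984, -0.0], [0.984, -0.179, -0.0], [-0.0, -0.0, -1.0]]
contact_force: [0.1, 0.7, -0.0]
width: 0.0559
grip_force: 0.0
```

Request:
{"op": "arm_command", "data": {"slide": [[0,0,-0.05],[0,0,-0.1],[0,0,-0.15],[0,0,-0.15],[0,0,-0.08],[0,0,-0.04]], "turn": [0,0,0,0,0,0], "jaw": [-0.3,-0.3,-0.3,-0.3,-0.3,-0.3]}}

```text
time_s: 20.83
tool_pos: [0.5326, -0.2407, 0.1567]
orientation: [[0.179, 0.984, 0.005], [0.984, -0.179, -0.003], [-0.002, 0.005, -1.0]]
contact_force: [-1.1, 0.3, -0.4]
width: 0.0566
grip_force: 0.0
```

```bash
python3 plan.py .5833 .1459 .150 101.1 30
```

```text
13 t 20.83 pos [ 0.5326 -0.2407  0.1567] head err -21.41 w 0.05655137515741828
[[0.049, -0.002, 0.001], [0.097, -0.004, 0.002], [0.146, -0.003, 0.002], [0.195, 0.001, 0.003], [0.195, 0.009, 0.004], [0.194, 0.016, 0.003], [0.194, 0.023, 0.003], [0.192, 0.031, 0.004]] [-0.006, -0.012, -0.018, -0.024, -0.024, -0.024, -0.024, -0.024]
[[0.192, 0.038, 0.003], [0.189, 0.045, 0.003], [0.141, 0.039, 0.003], [0.093, 0.029, 0.002], [0.047, 0.015, 0.0]] [-0.024, -0.024, -0.018, -0.012, -0.006]
```

Request:
{"op": "arm_command", "data": {"slide": [[0.049,-0.002,0.001],[0.097,-0.004,0.002],[0.146,-0.003,0.002],[0.195,0.001,0.003],[0.195,0.009,0.004],[0.194,0.016,0.003],[0.194,0.023,0.003],[0.192,0.031,0.004]], "turn": [-0.006,-0.012,-0.018,-0.024,-0.024,-0.024,-0.024,-0.024], "jaw": [-0.3,-0.3,-0.3,-0.3,-0.3,-0.3,-0.3,-0.3]}}

```text
time_s: 21.5
tool_pos: [0.5617, 0.015, 0.1466]
orientation: [[-0.07, 0.998, -0.003], [0.998, 0.07, 0.001], [0.001, -0.003, -1.0]]
contact_force: [1.2, -1.0, -1.1]
width: 0.0566
grip_force: 0.0
```

Request:
{"op": "arm_command", "data": {"slide": [[0.192,0.038,0.003],[0.189,0.045,0.003],[0.141,0.039,0.003],[0.093,0.029,0.002],[0.047,0.015,0],[0,0,0],[0,0,0],[0,0,0]], "turn": [-0.024,-0.024,-0.018,-0.012,-0.006,0,0,0], "jaw": [-0.3,-0.3,-0.3,-0.3,-0.3,-0.3,-0.3,-0.3]}}

```text
time_s: 22.17
tool_pos: [0.5812, 0.1444, 0.1454]
orientation: [[-0.194, 0.981, -0.001], [0.981, 0.194, -0.002], [-0.001, -0.002, -1.0]]
contact_force: [0.4, -0.2, 0.2]
width: 0.0566
grip_force: 0.0
```

```bash
python3 -c "
from h import *
for i in range(4):snapshot('top')";python3 tops.py; python3 plan.py .5833 .1459 .038 101.1 22
```

```text
tcp [0.5817 0.1449 0.1462]
white area 263 exp 790.130382533207 wh [19.8 33.1] xy [0.5564 0.2823] along -0.9 across -0.1
red area 576 exp 834.9700212863972 wh [26.7 26.8] xy [0.5678 0.2152] along 1.1 across -1.9
yellow area 631 exp 708.536741163116 wh [27.7 31.5] xy [0.5827 0.1452] along -0.5 across -0.8
green area 25 exp 511.0210464668926 wh 0 xy [0.5929 0.087 ] along 10.4 across -1.9
5 t 22.42 pos [0.5817 0.1449 0.1462] head err 0.05 w 0.05625032438027991
[[0.0, 0.001, 0.068], [0.001, 0.002, 0.135], [0.001, 0.002, 0.135], [0.001, 0.003, 0.135], [0.0, 0.001, 0.068]] [0.0, 0.0, 0.0, 0.0, 0.0]
```

Request:
{"op": "arm_command", "data": {"slide": [[0,0.001,0.067],[0,0.002,0.12],[0,0.002,0.13],[0,0.002,0.115],[0,0.001,0.07],[0,0,0.03],[0,0,0],[0,0,0]], "turn": [0,0,0,0,0,0,0,0], "jaw": [-0.3,-0.3,-0.3,-0.3,-0.3,-0.3,-0.3,-0.3]}}

```text
time_s: 23.08
tool_pos: [0.5835, 0.1469, 0.0402]
orientation: [[-0.196, 0.981, 0.001], [0.981, 0.196, 0.0], [0.0, 0.001, -1.0]]
contact_force: [-0.1, -0.4, 0.3]
width: 0.0566
grip_force: 0.0
```

Good (1 mm off along the row). Correcting that and closing.

Request:
{"op": "arm_command", "data": {"slide": [[-0.005,0,0.005],[0,0,0],[0,0,0],[0,0,0],[0,0,0],[0,0,0],[0,0,0],[0,0,0]], "turn": [0,0,0,0,0,0,0,0], "jaw": [1,1,1,1,1,1,1,1]}}

```text
time_s: 23.75
tool_pos: [0.5834, 0.1457, 0.039]
orientation: [[-0.196, 0.981, 0.0], [0.981, 0.196, -0.0], [-0.0, 0.0, -1.0]]
contact_force: [-0.1, 0.3, 2.0]
width: 0.0253
grip_force: 25.0
```

Request:
{"op": "arm_command", "data": {"slide": [[0,0,0],[0,0,-0.05],[0,0,-0.1],[0,0,-0.15],[0,0,-0.15],[0,0,-0.08],[0,0,-0.03]], "turn": [0,0,0,0,0,0,0], "jaw": [1,1,1,1,1,1,1]}}

```text
time_s: 24.33
tool_pos: [0.5848, 0.1466, 0.1543]
orientation: [[-0.196, 0.981, 0.005], [0.981, 0.196, 0.001], [-0.0, 0.005, -1.0]]
contact_force: [0.4, -0.4, -1.4]
width: 0.0254
grip_force: 25.0
```

```bash
python3 plan.py .5438 -.1722 .150 79.85 28
```

```text
12 t 24.33 pos [0.5848 0.1466 0.1543] head err 21.44 w 0.025396057903664074
[[-0.042, -0.014, 0.001], [-0.085, -0.028, 0.001], [-0.128, -0.039, 0.002], [-0.173, -0.046, 0.002], [-0.174, -0.039, 0.002], [-0.176, -0.032, 0.003], [-0.177, -0.025, 0.002], [-0.177, -0.018, 0.002]] [0.007, 0.013, 0.02, 0.026, 0.026, 0.026, 0.026, 0.026]
[[-0.178, -0.01, 0.003], [-0.134, -0.002, 0.002], [-0.09, 0.001, 0.001], [-0.044, 0.001, 0.0]] [0.026, 0.02, 0.013, 0.007]
```

Request:
{"op": "arm_command", "data": {"slide": [[-0.042,-0.014,0.001],[-0.085,-0.028,0.001],[-0.128,-0.039,0.002],[-0.173,-0.046,0.002],[-0.174,-0.039,0.002],[-0.176,-0.032,0.003],[-0.177,-0.025,0.002],[-0.177,-0.018,0.002]], "turn": [0.007,0.013,0.02,0.026,0.026,0.026,0.026,0.026], "jaw": [1,1,1,1,1,1,1,1]}}

```text
time_s: 25.0
tool_pos: [0.5513, -0.0872, 0.1458]
orientation: [[0.073, 0.997, -0.003], [0.997, -0.073, 0.0], [-0.0, -0.003, -1.0]]
contact_force: [1.3, 0.4, -1.2]
width: 0.0253
grip_force: 25.0
```

Request:
{"op": "arm_command", "data": {"slide": [[-0.178,-0.01,0.003],[-0.134,-0.002,0.002],[-0.09,0.001,0.001],[-0.044,0.001,0],[0,0,0],[0,0,0.06],[0,0,0.1],[0,0,0.08]], "turn": [0.026,0.02,0.013,0.007,0,0,0,0], "jaw": [1,1,1,1,1,1,1,1]}}

```text
time_s: 25.67
tool_pos: [0.5425, -0.1696, 0.0971]
orientation: [[0.168, 0.986, 0.0], [0.986, -0.168, 0.001], [0.001, -0.0, -1.0]]
contact_force: [-0.4, -0.6, -1.9]
width: 0.0252
grip_force: 25.0
```

Request:
{"op": "arm_command", "data": {"slide": [[0,0,0.04],[0,0,0.02],[0,0,0],[0,0,0],[0,0,0]], "turn": [0,0,0,0,0], "jaw": [1,1,1,1,1]}}

```text
time_s: 26.08
tool_pos: [0.543, -0.1727, 0.0875]
orientation: [[0.172, 0.985, 0.002], [0.985, -0.172, -0.001], [-0.0, 0.002, -1.0]]
contact_force: [-0.1, -1.0, -1.6]
width: 0.0255
grip_force: 25.0
```

```bash
python3 plan.py .543 -.173 .052 79.85 10
```

```text
4 t 26.08 pos [ 0.543  -0.1727  0.0875] head err 0.24 w 0.025453111173635114
[[-0.0, 0.0, 0.03], [-0.001, 0.0, 0.059], [-0.0, 0.0, 0.059], [-0.001, 0.0, 0.029]] [0.0, 0.001, 0.001, 0.0]
```

Request:
{"op": "arm_command", "data": {"slide": [[0,0,0.03],[0,0,0.06],[0,0,0.06],[0,0,0.03],[0,0,0.02],[0,0,0.015],[0,0,0],[0,0,0]], "turn": [0,0.001,0.001,0,0,0,0,0], "jaw": [1,1,1,1,1,1,1,1]}}

```text
time_s: 26.75
tool_pos: [0.5422, -0.173, 0.0435]
orientation: [[0.176, 0.984, 0.0], [0.984, -0.176, 0.0], [0.0, 0.0, -1.0]]
contact_force: [0.2, -0.1, -1.8]
width: 0.0254
grip_force: 25.0
```

Request:
{"op": "arm_command", "data": {"slide": [[0,0,0.01],[0,0,0.01],[0,0,0.006],[0,0,0.005],[0,0,0],[0,0,0]], "turn": [0,0,0,0,0,0], "jaw": [1,1,1,1,1,1]}}

```text
time_s: 27.25
tool_pos: [0.5424, -0.1732, 0.0389]
orientation: [[0.176, 0.984, 0.0], [0.984, -0.176, -0.001], [-0.001, 0.0, -1.0]]
contact_force: [-3.3, 1.1, 7.8]
width: 0.0254
grip_force: 25.0
```

Seated (z = 0.0389 with contact force). Releasing and going back for green.

Request:
{"op": "arm_command", "data": {"slide": [[0,0,0],[0,0,0],[0,0,0],[0,0,0],[0,0,0],[0,0,0],[0,0,0],[0,0,0]], "turn": [0,0,0,0,0,0,0,0], "jaw": [-0.3,-0.3,-0.3,-0.3,-0.3,-0.3,-0.3,-0.3]}}

```text
time_s: 27.92
tool_pos: [0.5421, -0.173, 0.0373]
orientation: [[0.176, 0.984, -0.0], [0.984, -0.176, 0.0], [-0.0, -0.0, -1.0]]
contact_force: [-0.7, 0.6, 0.3]
width: 0.0562
grip_force: 0.0
```

Request:
{"op": "arm_command", "data": {"slide": [[0,0,-0.05],[0,0,-0.1],[0,0,-0.15],[0,0,-0.15],[0,0,-0.08],[0,0,-0.04]], "turn": [0,0,0,0,0,0], "jaw": [-0.3,-0.3,-0.3,-0.3,-0.3,-0.3]}}

```text
time_s: 28.42
tool_pos: [0.544, -0.1733, 0.1552]
orientation: [[0.176, 0.984, 0.005], [0.984, -0.176, -0.002], [-0.001, 0.005, -1.0]]
contact_force: [0.3, -0.5, 0.1]
width: 0.0565
grip_force: 0.0
```

```bash
python3 plan.py .5968 .0772 .150 101.1 26
```

```text
10 t 28.42 pos [ 0.544  -0.1733  0.1552] head err -21.23 w 0.05652239783993551
[[0.046, 0.001, 0.001], [0.091, 0.004, 0.002], [0.137, 0.01, 0.003], [0.182, 0.02, 0.003], [0.18, 0.03, 0.004], [0.179, 0.039, 0.004], [0.176, 0.049, 0.003], [0.13, 0.043, 0.003]] [-0.008, -0.017, -0.025, -0.034, -0.034, -0.034, -0.034, -0.025]
[[0.085, 0.033, 0.002], [0.043, 0.017, 0.001]] [-0.017, -0.008]
```

Request:
{"op": "arm_command", "data": {"slide": [[0.046,0.001,0.001],[0.091,0.004,0.002],[0.137,0.01,0.003],[0.182,0.02,0.003],[0.18,0.03,0.004],[0.179,0.039,0.004],[0.176,0.049,0.003],[0.13,0.043,0.003]], "turn": [-0.008,-0.017,-0.025,-0.034,-0.034,-0.034,-0.034,-0.025], "jaw": [-0.3,-0.3,-0.3,-0.3,-0.3,-0.3,-0.3,-0.3]}}

```text
time_s: 29.08
tool_pos: [0.5875, 0.0569, 0.1451]
orientation: [[-0.163, 0.987, -0.003], [0.987, 0.163, 0.002], [0.003, -0.002, -1.0]]
contact_force: [-0.3, 1.3, -0.2]
width: 0.0564
grip_force: 0.0
```

Request:
{"op": "arm_command", "data": {"slide": [[0.085,0.033,0.002],[0.043,0.017,0.001],[0,0,0],[0,0,0],[0,0,0],[0,0,0]], "turn": [-0.017,-0.008,0,0,0,0], "jaw": [-0.3,-0.3,-0.3,-0.3,-0.3,-0.3]}}

```text
time_s: 29.58
tool_pos: [0.5949, 0.0754, 0.1457]
orientation: [[-0.19, 0.982, -0.001], [0.982, 0.19, -0.001], [-0.001, -0.001, -1.0]]
contact_force: [-0.2, 0.1, 0.0]
width: 0.0569
grip_force: 0.0
```

```bash
python3 tops.py|tail -1; python3 plan.py .5968 .0772 .038 101.1 22
```

```text
green area 538 exp 711.4277363742003 wh [26.  30.4] xy [0.5956 0.0773] along 0.3 across -1.2
5 t 29.63 pos [0.595  0.0755 0.1459] head err -0.17 w 0.056539305226898366
[[0.001, 0.001, 0.067], [0.002, 0.003, 0.135], [0.001, 0.003, 0.135], [0.002, 0.002, 0.135], [0.001, 0.002, 0.068]] [-0.0, -0.0, -0.0, -0.0, -0.0]
```

Request:
{"op": "arm_command", "data": {"slide": [[0,0.001,0.067],[0,0.002,0.12],[0,0.002,0.13],[0,0.002,0.115],[0,0.001,0.07],[0,0,0.033],[0,0,0],[0,0,0]], "turn": [0,0,0,0,0,0,0,0], "jaw": [-0.3,-0.3,-0.3,-0.3,-0.3,-0.3,-0.3,-0.3]}}

```text
time_s: 30.3
tool_pos: [0.597, 0.0779, 0.0396]
orientation: [[-0.192, 0.981, 0.001], [0.981, 0.192, 0.0], [0.0, 0.001, -1.0]]
contact_force: [0.6, 0.5, 0.5]
width: 0.0567
grip_force: 0.0
```

Request:
{"op": "arm_command", "data": {"slide": [[-0.003,0,0.003],[0,0,0],[0,0,0],[0,0,0],[0,0,0],[0,0,0],[0,0,0],[0,0,0]], "turn": [0,0,0,0,0,0,0,0], "jaw": [1,1,1,1,1,1,1,1]}}

```text
time_s: 30.97
tool_pos: [0.5969, 0.0772, 0.0388]
orientation: [[-0.192, 0.981, 0.0], [0.981, 0.192, -0.0], [-0.0, 0.0, -1.0]]
contact_force: [0.7, 0.2, 2.9]
width: 0.0254
grip_force: 25.0
```

Request:
{"op": "arm_command", "data": {"slide": [[0,0,0],[0,0,-0.05],[0,0,-0.1],[0,0,-0.15],[0,0,-0.15],[0,0,-0.08],[0,0,-0.03]], "turn": [0,0,0,0,0,0,0], "jaw": [1,1,1,1,1,1,1]}}

```text
time_s: 31.55
tool_pos: [0.5982, 0.078, 0.1541]
orientation: [[-0.193, 0.981, 0.005], [0.981, 0.193, 0.0], [-0.001, 0.005, -1.0]]
contact_force: [0.7, 0.3, -1.7]
width: 0.0254
grip_force: 25.0
```

```bash
python3 plan.py .5553 -.1035 .150 79.85 22
```

```text
9 t 31.55 pos [0.5982 0.078  0.1541] head err 21.26 w 0.025412186365166598
[[-0.035, -0.016, 0.001], [-0.072, -0.031, 0.002], [-0.108, -0.043, 0.002], [-0.147, -0.051, 0.004], [-0.15, -0.041, 0.003], [-0.152, -0.033, 0.003], [-0.115, -0.017, 0.003], [-0.077, -0.008, 0.002]] [0.01, 0.02, 0.03, 0.039, 0.039, 0.039, 0.03, 0.02]
[[-0.039, -0.002, 0.001]] [0.01]
```

Request:
{"op": "arm_command", "data": {"slide": [[-0.035,-0.016,0.001],[-0.072,-0.031,0.002],[-0.108,-0.043,0.002],[-0.147,-0.051,0.004],[-0.15,-0.041,0.003],[-0.152,-0.033,0.003],[-0.115,-0.017,0.003],[-0.077,-0.008,0.002]], "turn": [0.01,0.02,0.03,0.039,0.039,0.039,0.03,0.02], "jaw": [1,1,1,1,1,1,1,1]}}

```text
time_s: 32.22
tool_pos: [0.5528, -0.101, 0.1444]
orientation: [[0.169, 0.986, -0.004], [0.986, -0.169, -0.001], [-0.002, -0.004, -1.0]]
contact_force: [0.8, -0.4, -1.4]
width: 0.0253
grip_force: 25.0
```

Request:
{"op": "arm_command", "data": {"slide": [[-0.039,-0.002,0.001],[0,0,0],[0,0,0.06],[0,0,0.1],[0,0,0.08],[0,0,0.06],[0,0,0],[0,0,0]], "turn": [0.01,0,0,0,0,0,0,0], "jaw": [1,1,1,1,1,1,1,1]}}

```text
time_s: 32.88
tool_pos: [0.5535, -0.1025, 0.0856]
orientation: [[0.175, 0.985, -0.001], [0.985, -0.175, 0.001], [0.001, -0.002, -1.0]]
contact_force: [0.9, -0.1, -1.7]
width: 0.0251
grip_force: 25.0
```

```bash
python3 -c "
from h import *
for i in range(4):snapshot('top')"; python3 plan.py .5546 -.1041 .052 79.85 10
```

```text
4 t 33.08 pos [ 0.5547 -0.1041  0.0874] head err -0.06 w 0.025575941591667685
[[-0.0, -0.0, 0.03], [-0.0, -0.0, 0.059], [-0.0, -0.001, 0.059], [-0.0, 0.0, 0.029]] [-0.0, -0.0, -0.0, -0.0]
```

Request:
{"op": "arm_command", "data": {"slide": [[0,0,0.03],[0,0,0.06],[0,0,0.06],[0,0,0.03],[0,0,0.02],[0,0,0.015],[0,0,0],[0,0,0]], "turn": [0,0,0,0,0,0,0,0], "jaw": [1,1,1,1,1,1,1,1]}}

```text
time_s: 33.75
tool_pos: [0.5537, -0.1043, 0.0433]
orientation: [[0.177, 0.984, -0.0], [0.984, -0.177, -0.0], [-0.0, -0.0, -1.0]]
contact_force: [-0.5, -0.3, -0.9]
width: 0.0252
grip_force: 25.0
```

Request:
{"op": "arm_command", "data": {"slide": [[0,0,0.01],[0,0,0.01],[0,0,0.006],[0,0,0.005],[0,0,0],[0,0,0]], "turn": [0,0,0,0,0,0], "jaw": [1,1,1,1,1,1]}}

```text
time_s: 34.25
tool_pos: [0.5546, -0.1042, 0.0388]
orientation: [[0.178, 0.984, 0.001], [0.984, -0.178, -0.001], [-0.001, 0.001, -1.0]]
contact_force: [-1.2, -0.5, 6.8]
width: 0.0253
grip_force: 25.0
```

Seated. Releasing, retreating up and clear, then checking.

Request:
{"op": "arm_command", "data": {"slide": [[0,0,0],[0,0,0],[0,0,0],[0,0,0],[0,0,0],[0,0,0],[0,0,0],[0,0,0]], "turn": [0,0,0,0,0,0,0,0], "jaw": [-0.3,-0.3,-0.3,-0.3,-0.3,-0.3,-0.3,-0.3]}}

```text
time_s: 34.92
tool_pos: [0.5537, -0.1043, 0.0371]
orientation: [[0.178, 0.984, -0.0], [0.984, -0.178, -0.0], [-0.0, -0.0, -1.0]]
contact_force: [-0.3, -0.6, 0.3]
width: 0.056
grip_force: 0.0
```

Request:
{"op": "arm_command", "data": {"slide": [[0,0,-0.05],[0,0,-0.1],[0,0,-0.15],[0,0,-0.15],[0.05,0,-0.08],[0.1,0,-0.04],[0.15,0,0],[0.19,0,0]], "turn": [0,0,0,0,0,0,0,0], "jaw": [-0.3,-0.3,-0.3,-0.3,-0.3,-0.3,-0.3,-0.3]}}

```text
time_s: 35.58
tool_pos: [0.5721, -0.01, 0.1529]
orientation: [[0.183, 0.983, 0.002], [0.983, -0.183, -0.002], [-0.002, 0.003, -1.0]]
contact_force: [0.3, 0.3, -0.4]
width: 0.0566
grip_force: 0.0
```

Request:
{"op": "arm_command", "data": {"slide": [[0.19,0,0],[0.19,0,0],[0.19,0,0],[0.15,0,0],[0.1,0,0],[0.05,0,0],[0,0,0],[0,0,0]], "turn": [0,0,0,0,0,0,0,0], "jaw": [-0.3,-0.3,-0.3,-0.3,-0.3,-0.3,-0.3,-0.3]}}

```text
time_s: 36.25
tool_pos: [0.6022, 0.1625, 0.1513]
orientation: [[0.178, 0.984, -0.0], [0.984, -0.178, -0.001], [-0.001, 0.0, -1.0]]
contact_force: [0.6, -1.5, -0.2]
width: 0.0566
grip_force: 0.0
```

Run:
```python
from h import *
a=save('scene','z1.png');b=save('top','z2.png')
x=cv2.resize(a['pixels'][160:280,70:240],(800,565),interpolation=3)
cv2.imwrite('pics/z.png',x[:,:,::-1])
y=cv2.resize(b['pixels'][180:260,260:400],(700,400),interpolation=3);cv2.imwrite('pics/zt.png',y[:,:,::-1])
```

```text
(no output)
```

View pics/z.png

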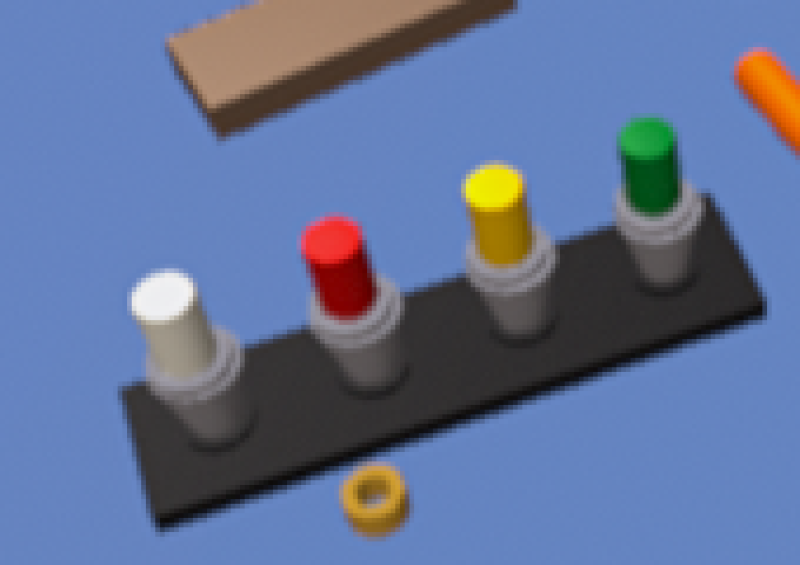

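All four are upright with collars on the rims: white (165,297), red (333,240), yellow (494,187), green (648,137). That is white at the robot's right end, the reverse of the rail order.

```bash
python3 -c "
from workcell import job
print(job.close_job())"
```

```text
the job is handed in; nothing more can be done
None
```

The job is handed in at about 36 s: all four points stand upright and collar-down in the rack, reversed from the rail (left to right: green, yellow, red, white), and none tipped over.

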